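# Seat one filter cube, poise the next over its empty pocket

### The arm

A 6-joint arm with a two-finger parallel gripper is mounted at the origin on a cart in front of the work surface, level with it; the furniture and walls round the work are solid. World frame = base frame: x ahead of the robot, y to its left, z up, the work surface at z = 0. Lengths are in m, angles in rad, forces in N, time in s.
With the tool pointing down it reaches from about 0.375 to 0.925 m from the base axis. Payload 5.7 kg.
Tool frame: the origin (TCP) lies on the centre line of the jaws, within the pads' length; the fingertips stand 14 mm ahead of it and the grasp point (between the pads) lies 5 mm behind it; z points along the fingers, y is the line along which they close (so a half turn about z gives the same grasp; the last joint's range is limited). The gripper opens to 88 mm and grips with 3 to 60 N. Pads are 20 mm wide; open, the fingers measure 115 mm over their backs; the gripper's body (75 mm by 178 mm) begins 61 mm behind the grasp point.
Start: joints at [-1.419, 0.359, 1.51, -0, 1.272, -0.115], TCP at [0.158, -0.579, 0.237] pointing down, gripper open.
Joint ranges: [-2.97, 2.97], [-1.01, 2.36], [0.21, 2.38], [-0.96, 4.11], [0.2, 2.71], [-2.98, 2.98]. Speed limits (rad/s): [2.39, 2.39, 3.14, 3.14, 3.14, 3.14].

### API

Orientations are given as [roll, pitch, yaw] about the fixed x, y, z axes, in that order (R = Rz(yaw) Ry(pitch) Rx(roll)).
In Python, from plant import ctrl gives the robot as it stands. The module is installed in compiled form; this text tells all that it offers.
- The arm moves only by the tool send_rows, never from a script. Its argument "rows" is a list of rows, each a list of 3 entries, a list of its own where there are three numbers: the opening, from 0 (shut) to 1 (fully open), then the shift along the tool's x, y, z in units of 25 mm (1.0 is 25 mm), then the turn about the tool's z in units of 5 degrees (1.0 is 5 degrees). In form: [[grip, [x, y, z], twist], ...]. A call has 1 to 12 rows; each row shifts and turns the commanded pose from where the row before left it, along the tool's axes as they then stand; what a row does not reach is not made up. A row lasts 1/10 s, in which the tool goes at most 50 mm and 8.59 degrees, less where a joint would pass 70% of its speed; a pose out of reach is approached as far as the arm can. A call is refused whole if a number of a shift passes 1 or a number of a turn 1, either way. A call with a gripper value outside its range is refused whole. The fingers move at their own pace and stop on an object; the grip force is fixed at half the most. Time passes only in rows, so rows that do not move let the fingers close. It gives the time, the measured TCP pose, the force, the opening and the grip force at its end, in the units of the state.
- ctrl.get_state(): the state, without advancing time (a new reading comes with each control period).
- ctrl.camera(name): name is "scene" or "top"; returns a dict with "color" (480x640x3 uint8, blue, green, red), "range_z" (480x640 float32, m along the optical axis (not along the pixel's ray), 0 where there is no reading), "fx", "fy", "cx", "cy" (pixels), "k1" (the pictures are not rectified: a ray, as slopes to the right and down, at radius r is drawn at 1 + k1 r^2 times it, then the intrinsics apply), "R" (3x3) and "t" (3): a world point X has camera coordinates R X + t. Camera axes: x right, y down, z forward; pixel columns grow to the right and rows downward; lengths in m; the calibration is good to about 2 mm. A picture is of the moment at which its call begins.
- ctrl.job_done(): hands the job in; it is judged then, once.
The state is a dict: "time_s": time; "joints": joint angles; "qd": joint speeds; "joint_efforts": joint torques, N m; "position": TCP position; "ee_rot": TCP orientation; "wrist_force": force on the tool from outside, world axes, zero at the start; "ft_torque": the same for the moment, N m; "gripper_width": finger opening in m; "grasp_force": force on a finger pad.
Only numpy, scipy, OpenCV 4.12 (cv2) and the standard library are available. Lean on these libraries where they do the work, as an engineer would, in place of code of your own. Each camera call takes 0.05 s, during which the arm holds its last target. There are 200 camera calls.

### The job

Three filter-cube holders stand in a row on the metal rail: in one of them the black filter cube has not gone all the way in, so first press it straight down until it is fully home. Then pick up the loose filter cube from the bench on the other side of the tube rack, carry it over the top of the rack, and stop with it hovering about a centimetre above the empty holder: upright, centred on the pocket and square to it (long side along the pocket's long side, either way round), so the pocket can be inspected before it goes in. Finish still holding the cube there; it must never touch the holders or the rail, and the rack and other things on the bench are to be left undisturbed.

Things in the scene. Friction and masses are not known exactly. Their poses are not given: they have to be found in the camera images.
- loose_cube: the loose black filter cube, a box 42 (its x) x 36 (its y) x 36 mm high with a round window in one end (its -x side), about 0.06 to 0.13 kg, standing on the bench at the left of the tube rack (robot's view); origin at the centre of its underside, z up. Grip it across the two plain 36 mm apart sides (along its y); its other two sides have openings.
- proud (a joint): how far the not yet seated cube has been pressed into its holder: 0 to 0.0015 m at the start (standing 10 to 8.5 mm too high), 0.010 m when fully home on the pocket floor. It slides stiffly straight down (about 6 N of friction plus light damping) and stays where it is left.
- proud_top (a point): centre of the top face of the not yet seated cube (a 42 x 36 mm face); it goes down with the cube, from about 61 mm above the bench to 51 mm when home. x and y axes as its holder's.
- empty_mouth (a point): centre of the mouth of the empty holder's pocket, level with the top of its walls, 35 mm above the bench; x axis along the pocket's long side, z up. The pocket is 45 (x) x 39 (y) mm and 20 mm deep, its walls 5 mm thick.
- holder_empty: the grey holder with nothing in it: an open-topped box 55 (x) x 49 (y) x 25 mm with a small rib on each end, standing on the rail; origin at the centre of its underside, x along its long side. Fixed.
- holder_proud: an identical holder, with the filter cube that stands too high; origin at the centre of its underside. Fixed. The order of the three holders varies.
- holder_full: an identical holder whose filter cube is already fully home (its top 16 mm above the holder's walls); origin at the centre of its underside. Fixed.
- rail: flat aluminium rail 240 (x) x 66 (y) x 10 mm, fixed to the bench at the right of the tube rack, with a 5 mm high lip at each end; the three holders stand on it in a row along its x, 75 mm apart, their axes parallel to the rail's; origin at the centre of its underside.
- tube_rack: blue tube rack 84 (x) x 216 (y) x 70 mm, its long side pointing away from the robot, between the loose cube and the rail; five capped tubes stand in it, their tops 118 mm above the bench. Origin at the centre of its underside. Not fastened down.
- dish: round covered culture dish, 60 mm across, 14 mm high, beyond the loose cube; origin at the centre of its underside. Leave alone.
- objective_case: upright round screw-top objective case, 42 mm across, 64 mm high, to the right of the rail; origin at the centre of its underside. Leave alone.
- oil_bottle: small dropper bottle, 26 mm across, 66 mm high, beyond the rail; origin at the centre of its underside. Leave alone.
Mind the look-alikes: they are no part of the job. Leave any brown or purple look-alike of the loose_cube alone.

How it is judged:
By the outcome, as a careful person would: the job done as asked, in the order asked, and still so for the second after the job is handed in, while the arm keeps its last pose, push and grip.
It also fails if it takes over 61 s, if anything falls off the work surface, if the arm or the gripper's body presses on something with over 40 N, if the wrist force passes 120 N, or if a joint passes its speed limit or range.

## Working session

There is one attempt and no reset: what is moved stays moved. The work goes in short steps, Python scripts to look and compute and a tool call to move; the robot and the scene stay as the last step left them, time stands still between calls to the robot, and variables do not carry over. Pictures are saved under pics/ and viewed, at most 10 in all, crops included, and the job is handed in when it is done.

Besides the shell and the picture viewer there is one more tool, called after ">>>" in YAML: its name, and indented under it one key for each argument. send_rows: Moves the arm, as the interface text tells. Its arguments: {"type":"object","properties":{"rows":{"type":"array"}},"required":["rows"]}

```bash
mkdir -p pics
cat > h.py <<'E'
import numpy as np, cv2
from plant import ctrl
def save(c,n):
    cv2.imwrite(f'pics/{n}.png',c['color']); np.savez(f'{n}.npz',**c)
def load(n): return dict(np.load(f'{n}.npz'))
def cloud(c):
    v,u=np.mgrid[0:480,0:640].astype(float)
    xd=(u-c['cx'])/c['fx']; yd=(v-c['cy'])/c['fy']
    x,y=xd.copy(),yd.copy()
    for _ in range(8):
        s=1+c['k1']*(x*x+y*y); x,y=xd/s,yd/s
    z=c['range_z']; P=np.stack([x*z,y*z,z],-1)
    return (P-c['t'])@c['R']   # world
def proj(c,X):
    p=np.asarray(X)@c['R'].T+c['t']; s=p[...,:2]/p[...,2:]
    s=s*(1+c['k1']*(s**2).sum(-1,keepdims=True))
    return s*[c['fx'],c['fy']]+[c['cx'],c['cy']]
E
python3 - <<'E'
from h import *
for n in('scene','top'):
    c=ctrl.camera(n); save(c,n+'0'); print(n,c['fx'],c['k1'],-c['R'].T@c['t'],c['R'].round(2).tolist())
print(ctrl.get_state())
E
```

```text
scene 496.81912168624575 0.01196551956516749 [-0.23869276  0.47895378  0.72117163] [[-0.49, -0.87, 0.01], [-0.5, 0.27, -0.82], [0.72, -0.41, -0.57]]
top 559.1777591658027 -0.09558072050395211 [ 0.42166323 -0.02404734  1.37564517] [[0.03, -1.0, -0.02], [-0.99, -0.02, -0.14], [0.14, 0.02, -0.99]]
{'time_s': 0.1, 'joints': array([-1.41908717e+00,  3.59443040e-01,  1.51134248e+00, -2.47292743e-05,
        1.27249811e+00, -1.15067573e-01]), 'qd': array([-3.93578754e-05, -1.35540008e-03, -2.01136879e-03, -4.82262878e-04,
        1.72016030e-03,  2.05639428e-03]), 'joint_efforts': array([ 1.37146776e-05, -5.16355920e+01, -2.71404487e+01,  6.77230395e-02,
        2.76701432e-02, -3.09000825e-05]), 'position': array([ 0.15808372, -0.57816393,  0.23588069]), 'ee_rot': array([-3.13991015e+00, -1.70678350e-04,  2.66783870e-01]), 'wrist_force': array([-0.66898738, -0.24982178,  0.16398373]), 'ft_torque': array([ 0.0179655 ,  0.01575275, -0.04047299]), 'grasp_force': 0.0, 'gripper_width': 0.08745420190600182}
```

View pics/scene0.png

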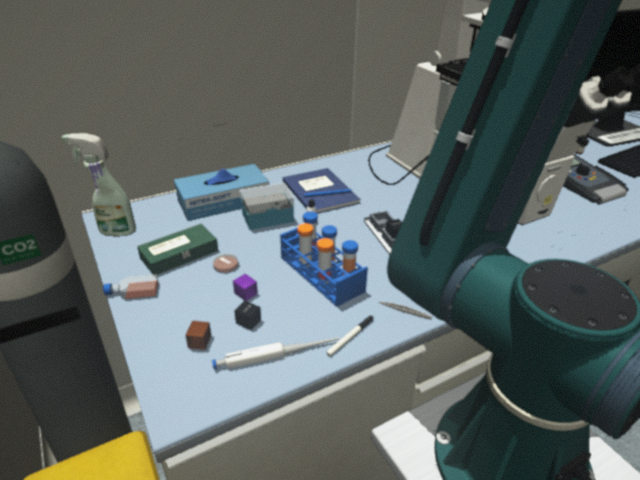

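View pics/top0.png

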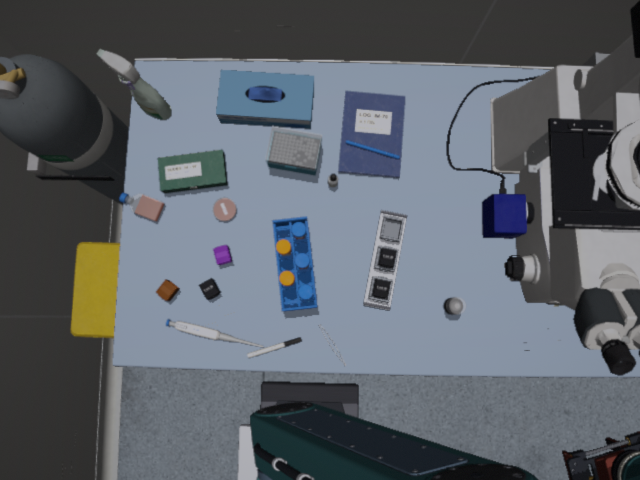

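The top view shows three cube candidates: black at (209,289), purple at (222,255) and brown at (168,290). The black one is the loose cube. The rail runs around (385,260): empty holder at (391,229), and cubes in holders at (386,258) and (380,290). One of those two is proud. The rack is at (295,265). Next I measure heights from depth and check a close crop.

Run:
```python
from h import *
c=load('top0');P=cloud(c);s=load('scene0');Q=cloud(s)
def reg(P,u0,u1,v0,v1,z0,z1,name):
    p=P[v0:v1,u0:u1].reshape(-1,3);p=p[(p[:,2]>z0)&(p[:,2]<z1)]
    if len(p)<5: print(name,len(p));return
    r=cv2.minAreaRect((p[:,:2]*1000).astype(np.float32))
    print(name,len(p),'z med',np.median(p[:,2]).round(4),'rect',np.round(r[0],1),np.round(r[1],1),round(r[2],1),'mean',p.mean(0).round(4))
reg(P,195,225,275,303,-.02,.02,'bench near loose')
reg(P,195,225,275,303,.03,.05,'loose top')
reg(P,205,240,240,270,.03,.05,'purple')
reg(P,374,400,246,271,.045,.075,'mid cube top')
reg(P,368,393,277,303,.045,.075,'near cube top')
reg(P,376,408,216,243,.027,.045,'empty walls')
reg(P,362,408,208,310,.004,.018,'rail')
reg(P,362,408,208,310,.027,.045,'walls all')
reg(P,268,320,210,315,.05,.14,'rack')
reg(P,440,470,290,320,.04,.09,'case')
reg(Q,230,265,298,330,.03,.05,'scene loose top')
im=c['color']
a=cv2.resize(im[205:315,340:430],None,fx=5,fy=5,interpolation=cv2.INTER_CUBIC)
b=cv2.resize(im[240:310,150:240],None,fx=3.8,fy=3.8,interpolation=cv2.INTER_CUBIC)
o=np.zeros((550,800,3),np.uint8);o[:550,:450]=a;o[:b.shape[0],455:455+b.shape[1]]=b[:,:345]
cs=cv2.resize(s['color'][295:335,225:270],None,fx=6,fy=6,interpolation=cv2.INTER_CUBIC);o[290:290+240,455:725]=cs
cv2.imwrite('pics/crop1.png',o)
```

```text
bench near loose 558 z med 0.0006 rect [475.8 246.4] [67.  75.5] 1.6 mean [0.4755 0.2458 0.0011]
loose top 255 z med 0.0366 rect [473.9 240.7] [42.6 37.1] 32.4 mean [0.4748 0.2405 0.0365]
purple 232 z med 0.0362 rect [558.9 214.5] [41.1 33.9] 18.0 mean [0.5585 0.214  0.0362]
mid cube top 283 z med 0.0595 rect [ 558.5 -183.9] [36.3 42.9] 80.0 mean [ 0.5585 -0.1831  0.0591]
near cube top 258 z med 0.0512 rect [ 484.2 -171. ] [35.9 42.4] 80.6 mean [ 0.4851 -0.1711  0.0513]
empty walls 203 z med 0.0344 rect [ 632.1 -196.7] [49.2 60.8] 79.7 mean [ 0.6319 -0.197   0.0341]
rail 1479 z med 0.0105 rect [ 561.7 -183.7] [250.5 112. ] 0.8 mean [ 0.5665 -0.183   0.0106]
walls all 610 z med 0.0344 rect [ 558.3 -183.9] [ 50.  210.7] 79.9 mean [ 0.5551 -0.1818  0.0344]
rack 2113 z med 0.0693 rect [538.7  36.8] [216.7  84.2] 7.9 mean [0.5384 0.0344 0.0864]
case 290 z med 0.0633 rect [ 447.2 -347.1] [41.8 40.7] 69.4 mean [ 0.4471 -0.3458  0.0623]
scene loose top 298 z med 0.0367 rect [474.8 241.8] [44.1 37.3] 29.4 mean [0.4731 0.2432 0.0364]
```

View pics/crop1.png

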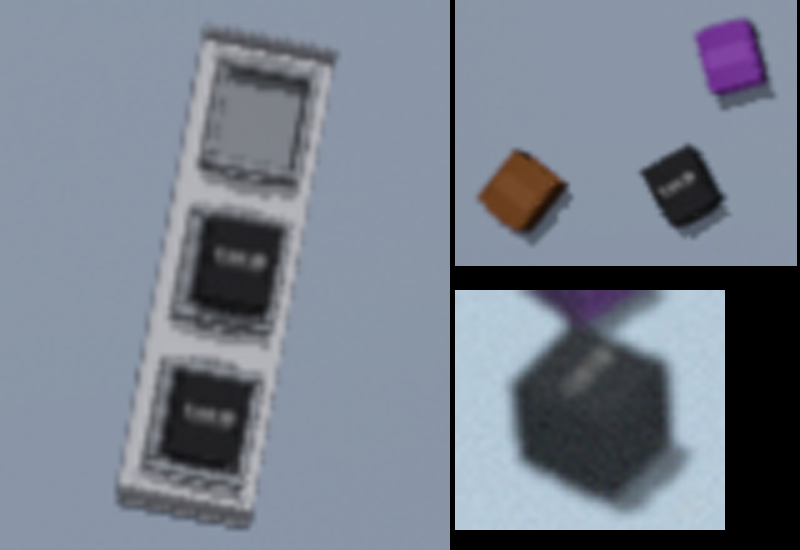

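Both views put the loose black cube at (0.474, 0.241), top at 36.6 mm, long axis about 31–32°. The middle holder's cube stands at 59.5 mm, so it is the proud one; the near one is at 51 mm and home. The rail axis is at −9.9°. I'll press the middle cube first: turn square to it and travel above it.

>>> send_rows:
  rows:
    - [0, [0, 0, 0], 0.84]
    - [0, [0, 0, 0], 0.84]
    - [0, [0, 0, 0], 0.84]
    - [0, [0, 0, 0], 0.84]
    - [0, [0, 0, 0], 0.84]
    - [0, [0, 0, 0], 0.84]
    - [0, [0.65, -0.92, 0], 0]
    - [0, [0.65, -0.92, 0], 0]
    - [0, [0.65, -0.92, 0], 0]
    - [0, [0.65, -0.92, 0], 0]
    - [0, [0.65, -0.92, 0], 0]
    - [0, [0.65, -0.92, 0], 0]

```text
time_s: 1.3
position: [0.2785, -0.4584, 0.2363]
ee_rot: [-3.141, 0.0, -0.173]
wrist_force: [0.3, 0.1, -0.1]
gripper_width: 0.0005
grasp_force: 0.0
```

>>> send_rows:
  rows:
    - [0, [0.65, -0.92, 0], 0]
    - [0, [0.65, -0.92, 0], 0]
    - [0, [0.65, -0.92, 0], 0]
    - [0, [0.65, -0.92, 0], 0]
    - [0, [0.65, -0.92, 0], 0]
    - [0, [0.65, -0.92, 0], 0]
    - [0, [0.65, -0.92, 0], 0]
    - [0, [0.65, -0.92, 0], 0]
    - [0, [0.65, -0.92, 0], 0]
    - [0, [0.65, -0.92, 0], 0]
    - [0, [0.65, -0.92, 0], 0]
    - [0, [0.65, -0.92, 0], 0]

```text
time_s: 2.5
position: [0.518, -0.2202, 0.2363]
ee_rot: [-3.141, 0.001, -0.173]
wrist_force: [0.2, 0.8, 0.3]
gripper_width: 0.0007
grasp_force: 0.0
```

```bash
cat >> h.py <<'E'
def to(x,y,z,yawdeg):
    s=ctrl.get_state(); p=s['position']; w=s['ee_rot'][2]; d=np.array([x,y,z])-p
    dy=(w-np.radians(yawdeg)+np.pi/2)%np.pi-np.pi/2
    W=w-dy
    print('t',s['time_s'],'pos',p.round(4),'rot',np.degrees(s['ee_rot']).round(2),'F',s['wrist_force'].round(2),'grip',s['gripper_width'],s['grasp_force'])
    print('turn units',np.degrees(dy)/5)
    for a,n in((w,'shift now'),(W,'shift after turn')):
        print(n,(np.array([d[0]*np.cos(a)+d[1]*np.sin(a),d[0]*np.sin(a)-d[1]*np.cos(a),-d[2]])/.025).round(3))
E
python3 -c "
from h import *
to(.5585,-.1837,.0595+.014+.01,-9.9)"
```

```text
t 2.5 pos [ 0.518  -0.2202  0.2363] rot [-1.7998e+02  5.0000e-02 -9.9100e+00] F [0.15 0.82 0.3 ] grip 0.0006791510623638723 0.0
turn units -0.002485432536922363
shift now [ 1.343 -1.718  6.111]
shift after turn [ 1.343 -1.718  6.111]
```

>>> send_rows:
  rows:
    - [0, [0.4, -0.5, 0.5], 0]
    - [0, [0.4, -0.5, 0.8], 0]
    - [0, [0.2, -0.3, 0.9], 0]
    - [0, [0, 0, 0.9], 0]
    - [0, [0, 0, 0.9], 0]
    - [0, [0, 0, 0.9], 0]
    - [0, [0, 0, 0.6], 0]
    - [0, [0, 0, 0.3], 0]
    - [0, [0, 0, 0], 0]
    - [0, [0, 0, 0], 0]

```text
time_s: 3.5
position: [0.5479, -0.1938, 0.0918]
ee_rot: [-3.142, -0.0, -0.173]
wrist_force: [-0.1, -0.3, -0.3]
gripper_width: 0.0001
grasp_force: 0.0
```

```bash
python3 -c "
from h import *
to(.5585,-.1837,.0595+.014+.002,-9.9)"
```

```text
t 3.5 pos [ 0.5479 -0.1938  0.0918] rot [-180.     -0.     -9.92] F [-0.09 -0.34 -0.25] grip 9.979451082000663e-05 0.0
turn units -0.004342149277882018
shift now [ 0.349 -0.47   0.651]
shift after turn [ 0.35  -0.47   0.651]
```

>>> send_rows:
  rows:
    - [0, [0.18, -0.24, 0], 0]
    - [0, [0.17, -0.23, 0], 0]
    - [0, [0, 0, 0.35], 0]
    - [0, [0, 0, 0.3], 0]
    - [0, [0, 0, 0.08], 0]
    - [0, [0, 0, 0.08], 0]
    - [0, [0, 0, 0.08], 0]
    - [0, [0, 0, 0.08], 0]
    - [0, [0, 0, 0], 0]

```text
time_s: 4.4
position: [0.5585, -0.1833, 0.0674]
ee_rot: [-3.141, -0.0, -0.173]
wrist_force: [-0.1, 0.6, 1.3]
gripper_width: 0.0006
grasp_force: 1.0
```

```bash
python3 -c "
from h import *
to(.5585,-.1837,.051+.014,-9.9)"
```

```text
t 4.4 pos [ 0.5585 -0.1833  0.0674] rot [-179.97   -0.     -9.93] F [-0.06  0.62  1.29] grip 0.0006159280496243977 1.029174016584875
turn units -0.0061070059033133724
shift now [0.002 0.016 0.095]
shift after turn [0.002 0.016 0.095]
```

>>> send_rows:
  rows:
    - [0, [0, 0, 0.04], 0]
    - [0, [0, 0, 0.04], 0]
    - [0, [0, 0, 0.02], 0]

```text
time_s: 4.7
position: [0.5585, -0.1833, 0.0653]
ee_rot: [-3.141, -0.0, -0.173]
wrist_force: [-0.9, 3.1, 11.6]
gripper_width: 0.0003
grasp_force: 5.5
```

>>> send_rows:
  rows:
    - [0, [0, 0, 0.03], 0]

```text
time_s: 4.8
position: [0.5586, -0.1833, 0.0652]
ee_rot: [-3.141, -0.0, -0.173]
wrist_force: [-2.7, 3.5, 19.4]
gripper_width: 0.0004
grasp_force: 9.6
```

>>> send_rows:
  rows:
    - [0, [0, 0, 0.03], 0]

```text
time_s: 4.9
position: [0.5586, -0.1834, 0.0651]
ee_rot: [-3.141, -0.001, -0.173]
wrist_force: [-4.6, 3.8, 24.4]
gripper_width: 0.0006
grasp_force: 12.6
```

Force rises steeply at tip height 51.1 mm, so the cube is home. I'll lift, cross above the rack and open.

>>> send_rows:
  rows:
    - [0, [0, 0, -0.2], 0]
    - [0, [0, 0, -0.6], 0]
    - [0, [0, 0, -0.9], 0]
    - [0, [0, 0, -0.9], 0]
    - [0, [0, 0, -0.9], 0]
    - [0, [0, 0, -0.9], 0]
    - [0, [0, 0, -0.9], 0]
    - [0, [0, 0, -0.9], 0]
    - [0, [0, 0, -0.6], 0]
    - [0, [0, 0, 0], 0]

```text
time_s: 5.9
position: [0.5594, -0.1843, 0.2353]
ee_rot: [3.14, -0.003, -0.173]
wrist_force: [0.2, -0.4, -0.3]
gripper_width: 0.0006
grasp_force: 0.0
```

```bash
python3 -c "
from h import *
to(.4743,.241,.22,31.8)"
```

```text
t 5.9 pos [ 0.5594 -0.1843  0.2353] rot [179.93  -0.19  -9.92] F [ 0.18 -0.43 -0.35] grip 0.0005563965119644561 0.0
turn units -8.344199543898304
shift now [ -6.285 -16.172   0.611]
shift after turn [  6.071 -16.253   0.611]
```

>>> send_rows:
  rows:
    - [0, [-0.35, -0.9, 0], 0]
    - [0, [-0.35, -0.9, 0], 0]
    - [0, [-0.35, -0.9, 0], 0]
    - [0, [-0.35, -0.9, 0], 0]
    - [0, [-0.35, -0.9, 0], 0]
    - [0, [-0.35, -0.9, 0], 0]
    - [0, [-0.35, -0.9, 0], 0]
    - [0, [-0.35, -0.9, 0], 0]
    - [0, [-0.35, -0.9, 0], 0]
    - [0, [-0.35, -0.9, 0], 0]
    - [0, [-0.35, -0.9, 0], 0]
    - [0, [-0.35, -0.9, 0], 0]

```text
time_s: 7.1
position: [0.5003, 0.1012, 0.2319]
ee_rot: [3.141, 0.002, -0.173]
wrist_force: [0.5, -0.1, -0.0]
gripper_width: 0.0004
grasp_force: 0.0
```

>>> send_rows:
  rows:
    - [1, [-0.35, -0.9, 0], 0]
    - [1, [-0.35, -0.9, 0], 0]
    - [1, [-0.35, -0.9, 0], 0]
    - [1, [-0.35, -0.9, 0], 0]
    - [1, [-0.35, -0.9, 0], 0]
    - [1, [-0.35, -0.9, 0], 0]
    - [1, [0, 0, 0], -1]
    - [1, [0, 0, 0], -1]
    - [1, [0, 0, 0], -1]
    - [1, [0, 0, 0], -1]

```text
time_s: 8.1
position: [0.4722, 0.2422, 0.2319]
ee_rot: [3.141, 0.002, 0.18]
wrist_force: [-0.4, 0.3, -0.3]
gripper_width: 0.0772
grasp_force: 0.0
```

>>> send_rows:
  rows:
    - [1, [0, 0, 0], -1]
    - [1, [0, 0, 0], -1]
    - [1, [0, 0, 0], -1]
    - [1, [0, 0, 0], -1]
    - [1, [0, 0, 0], -0.34]
    - [1, [0, 0, 0], 0]
    - [1, [0, 0, 0], 0]

```text
time_s: 8.8
position: [0.4728, 0.2424, 0.2329]
ee_rot: [-3.141, 0.001, 0.553]
wrist_force: [0.9, 0.6, 0.9]
gripper_width: 0.088
grasp_force: 0.0
```

Run:
```python
from h import *
c=ctrl.camera('top');save(c,'top1');P=cloud(c);s=ctrl.camera('scene');save(s,'scene1')
def reg(u0,u1,v0,v1,z0,z1,n):
    p=P[v0:v1,u0:u1].reshape(-1,3);p=p[(p[:,2]>z0)&(p[:,2]<z1)]
    r=cv2.minAreaRect((p[:,:2]*1000).astype(np.float32)); print(n,np.median(p[:,2]),r)
reg(374,400,246,271,.045,.075,'mid');reg(368,393,277,303,.045,.075,'near');reg(268,320,210,315,.05,.14,'rack')
to(.4743,.241,.10,31.8)
a=s['color'][150:350,130:400];cv2.imwrite('pics/crop2.png',cv2.resize(a,None,fx=2.9,fy=2.9,interpolation=cv2.INTER_CUBIC))
```

```text
mid 0.051137529865548745 ((558.825439453125, -184.1506805419922), (36.108333587646484, 42.90809631347656), 80.33116149902344)
near 0.05129238038648888 ((484.45361328125, -170.59872436523438), (35.81576156616211, 42.03731918334961), 80.28228759765625)
rack 0.06943385570112352 ((538.9371948242188, 36.81553649902344), (217.0001220703125, 84.12852478027344), 7.937230587005615)
t 8.9 pos [0.4729 0.2425 0.2332] rot [-1.7999e+02  2.0000e-02  3.1720e+01] F [ 0.48 -0.15 -0.64] grip 0.08787166868692285 0.0
turn units -0.015457621503294421
shift now [0.015 0.08  5.328]
shift after turn [0.015 0.08  5.328]
```

View pics/crop2.png

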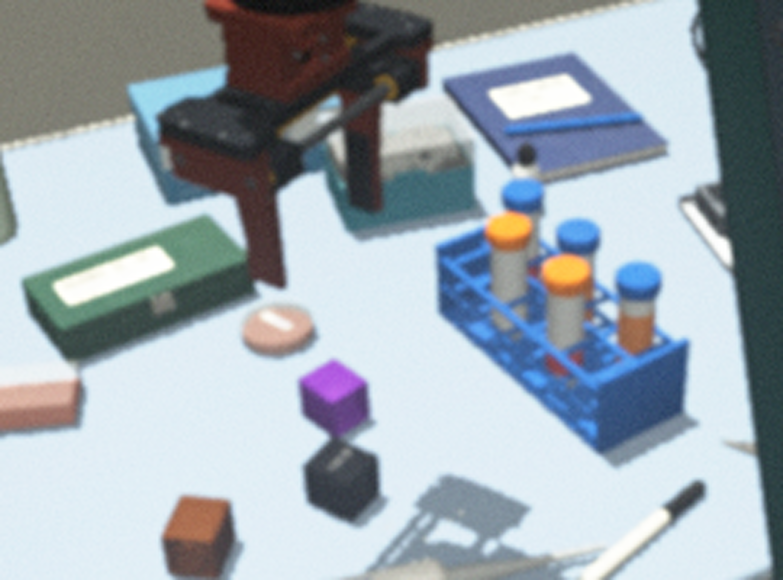

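The cube is seated (its top is at 51.1 mm, same as its neighbour) and the rack is undisturbed. The open gripper is above the black cube, at crop (342,480), clear of the purple and brown ones. Descending.

>>> send_rows:
  rows:
    - [1, [0, 0.08, 0.5], 0]
    - [1, [0, 0, 0.9], 0]
    - [1, [0, 0, 0.9], 0]
    - [1, [0, 0, 0.9], 0]
    - [1, [0, 0, 0.9], 0]
    - [1, [0, 0, 0.9], 0]
    - [1, [0, 0, 0.9], 0]
    - [1, [0, 0, 0.6], 0]
    - [1, [0, 0, 0.3], 0]
    - [1, [0, 0, 0], 0]
    - [1, [0, 0, 0], 0]

```text
time_s: 10.0
position: [0.4744, 0.2409, 0.0636]
ee_rot: [-3.142, -0.0, 0.555]
wrist_force: [0.2, -0.2, -0.1]
gripper_width: 0.088
grasp_force: 0.0
```

```bash
python3 -c "
from h import *
to(.4743,.241,.022,31.8)"
```

```text
t 10.0 pos [0.4744 0.2409 0.0636] rot [-1.800e+02 -2.000e-02  3.178e+01] F [ 0.19 -0.22 -0.11] grip 0.08798310885120243 0.0
turn units -0.00470060123669792
shift now [-0.    -0.003  1.666]
shift after turn [-0.    -0.003  1.666]
```

>>> send_rows:
  rows:
    - [1, [0, 0, 0.5], 0]
    - [1, [0, 0, 0.5], 0]
    - [1, [0, 0, 0.4], 0]
    - [1, [0, 0, 0.26], 0]
    - [1, [0, 0, 0], 0]
    - [0.3, [0, 0, 0], 0]
    - [0.3, [0, 0, 0], 0]
    - [0.3, [0, 0, 0], 0]
    - [0.3, [0, 0, 0], 0]
    - [0, [0, 0, 0], 0]
    - [0, [0, 0, 0], 0]
    - [0, [0, 0, 0], 0]

```text
time_s: 11.2
position: [0.4742, 0.2409, 0.0221]
ee_rot: [3.142, -0.0, 0.555]
wrist_force: [-1.1, 0.1, 1.5]
gripper_width: 0.0356
grasp_force: 12.7
```

>>> send_rows:
  rows:
    - [0, [0, 0, 0], 0]
    - [0, [0, 0, 0], 0]
    - [0, [0, 0, -0.1], 0]
    - [0, [0, 0, -0.2], 0]
    - [0, [0, 0, -0.3], 0]
    - [0, [0, 0, 0], 0]
    - [0, [0, 0, 0], 0]

```text
time_s: 11.9
position: [0.4744, 0.241, 0.0374]
ee_rot: [3.141, -0.001, 0.555]
wrist_force: [0.9, 0.9, -2.2]
gripper_width: 0.0352
grasp_force: 30.0
```

The cube is gripped at 35 mm width, about 30 N, and the wrist force shows its weight. Lift to carrying height.

>>> send_rows:
  rows:
    - [0, [0, 0, -0.4], 0]
    - [0, [0, 0, -0.7], 0]
    - [0, [0, 0, -0.8], 0]
    - [0, [0, 0, -0.8], 0]
    - [0, [0, 0, -0.8], 0]
    - [0, [0, 0, -0.8], 0]
    - [0, [0, 0, -0.8], 0]
    - [0, [0, 0, -0.8], 0]
    - [0, [0, 0, -0.8], 0]
    - [0, [0, 0, -0.7], 0]
    - [0, [0, 0, -0.4], 0]
    - [0, [0, 0, 0], 0]

```text
time_s: 13.1
position: [0.4748, 0.2411, 0.2335]
ee_rot: [3.141, -0.003, 0.555]
wrist_force: [0.2, 0.2, -1.3]
gripper_width: 0.035
grasp_force: 30.0
```

>>> send_rows:
  rows:
    - [0, [0, 0, 0], 1]
    - [0, [0, 0, 0], 1]
    - [0, [0, 0, 0], 1]
    - [0, [0, 0, 0], 1]
    - [0, [0, 0, 0], 1]
    - [0, [0, 0, 0], 1]
    - [0, [0, 0, 0], 1]
    - [0, [0, 0, 0], 1]
    - [0, [0, 0, 0], 0.34]
    - [0, [0, 0, 0], 0]
    - [0, [0, 0, 0], 0]

```text
time_s: 14.2
position: [0.4738, 0.2408, 0.2315]
ee_rot: [3.141, 0.001, -0.171]
wrist_force: [0.1, -0.3, -1.3]
gripper_width: 0.0354
grasp_force: 30.0
```

Run:
```python
from h import *
to(.6322,-.197,.235,-9.9)
s=ctrl.camera('scene');save(s,'scene2')
p=ctrl.get_state()['position']; u,v=proj(s,p-[0,0,.005]).astype(int); print(u,v)
a=s['color'][max(v-60,0):v+60,max(u-70,0):u+70];cv2.imwrite('pics/crop3.png',cv2.resize(a,None,fx=5,fy=5,interpolation=cv2.INTER_CUBIC))
```

```text
t 14.2 pos [0.4738 0.2408 0.2315] rot [ 1.7998e+02  4.0000e-02 -9.8200e+00] F [ 0.13 -0.34 -1.34] grip 0.03544326624170517 29.999672770500183
turn units 0.015837441131612333
shift now [ 9.23  16.173 -0.14 ]
shift after turn [ 9.252 16.16  -0.14 ]
239 229
```

View pics/crop3.png

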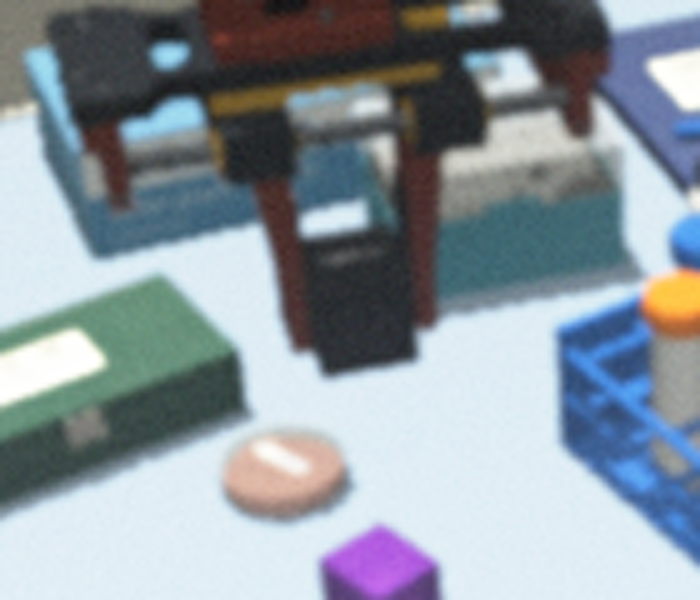

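The cube hangs upright between the fingers, crop (360,305), with its window end facing the robot. I'll measure its pose in the jaws from depth, then carry it over.

Run:
```python
from h import *
s=load('scene2');P=cloud(s)[200:250,215:265].reshape(-1,3);C=s['color'][200:250,215:265].reshape(-1,3).astype(int)
st=ctrl.get_state();p=st['position'];w=st['ee_rot'][2]
d=P-p;L=np.c_[d[:,0]*np.cos(w)+d[:,1]*np.sin(w),d[:,0]*np.sin(w)-d[:,1]*np.cos(w),d[:,2]]
m=(abs(L[:,1])<14)&(abs(L).max(1)<.05)&(C.max(1)<75)
m&=abs(L[:,1])<.015
Q=L[m];print(len(Q))
f=Q[(Q[:,2]<.008)&(Q[:,2]>-.018)];print('front x',np.median(f[:,0]),f[:,0].std(),'slopes dx/dy,dx/dz',np.linalg.lstsq(np.c_[f[:,1:],np.ones(len(f))],f[:,0],rcond=None)[0])
print('z pct',np.percentile(Q[:,2],[0,2,5,50,95,98,100]).round(4))
t=Q[(Q[:,0]>-.015)&(Q[:,0]<.018)];print('top z',np.median(t[:,2]),'x range',np.percentile(Q[:,0],[1,50,99]))
```

```text
433
front x -0.01901100379205621 0.010780258093750952 slopes dx/dy,dx/dz [-0.00105254 -0.35364838 -0.01447192]
z pct [-0.0214 -0.02   -0.0195  0.005   0.0156  0.016   0.0167]
top z 0.013224377074879626 x range [-0.02317815 -0.00708091  0.01537668]
```

>>> send_rows:
  rows:
    - [0, [0.2, 0.4, 0], 0]
    - [0, [0.46, 0.81, 0], 0]
    - [0, [0.46, 0.81, 0], 0]
    - [0, [0.46, 0.81, 0], 0]
    - [0, [0.46, 0.81, 0], 0]
    - [0, [0.46, 0.81, 0], 0]
    - [0, [0.46, 0.81, 0], 0]
    - [0, [0.46, 0.81, 0], 0]
    - [0, [0.46, 0.81, 0], 0]
    - [0, [0.46, 0.81, 0], 0]
    - [0, [0.46, 0.81, 0], 0]
    - [0, [0.46, 0.81, 0], 0]

```text
time_s: 15.45
position: [0.5637, -0.0128, 0.232]
ee_rot: [3.141, -0.0, -0.173]
wrist_force: [0.7, -0.3, -0.8]
gripper_width: 0.0349
grasp_force: 30.0
```

>>> send_rows:
  rows:
    - [0, [0.46, 0.81, 0], 0]
    - [0, [0.46, 0.81, 0], 0]
    - [0, [0.46, 0.81, 0], 0]
    - [0, [0.46, 0.81, 0], 0]
    - [0, [0.46, 0.81, 0], 0]
    - [0, [0.46, 0.81, 0], 0]
    - [0, [0.46, 0.81, 0], 0]
    - [0, [0.46, 0.81, 0], 0]
    - [0, [0.2, 0.4, 0], 0]
    - [0, [0, 0, 0], 0]
    - [0, [0, 0, 0], 0]

```text
time_s: 16.55
position: [0.629, -0.1968, 0.2317]
ee_rot: [-3.141, 0.001, -0.173]
wrist_force: [0.2, 0.9, -2.0]
gripper_width: 0.0353
grasp_force: 30.0
```

```bash
python3 -c "
from h import *
to(.6322,-.197,.12,-9.9)"
```

```text
t 16.55 pos [ 0.629  -0.1968  0.2317] rot [-1.7996e+02  6.0000e-02 -9.9300e+00] F [ 0.23  0.93 -1.95] grip 0.03527258387130283 29.999619126319885
turn units -0.005761532288152045
shift now [ 0.128 -0.016  4.466]
shift after turn [ 0.128 -0.016  4.466]
```

Run:
```python
from h import *
s=load('scene2');P=cloud(s)[200:250,215:265].reshape(-1,3)
p=np.array([.4738,.2408,.2315]);w=np.radians(-9.82)
d=P-p;L=np.c_[d[:,0]*np.cos(w)+d[:,1]*np.sin(w),d[:,0]*np.sin(w)-d[:,1]*np.cos(w),d[:,2]]
Q=L[(abs(L[:,1])<.013)&(abs(L).max(1)<.05)]
for a in np.arange(-.024,.020,.004):
    f=Q[(Q[:,2]>a)&(Q[:,2]<a+.004)]; print(round(a,3),len(f),np.percentile(f[:,0],[5,25,50,75,95]).round(4) if len(f) else '')
T=Q[(Q[:,2]>.011)&(Q[:,2]<.018)];print('top x hist',np.histogram(T[:,0],np.arange(-.03,.04,.004)))
print('top z',np.median(T[(abs(T[:,0])<.015),2]))
# loose cube in the initial scene, front-face/edges check with top camera: corner intensities
c=load('top1');P=cloud(c).reshape(-1,3)
d=P-[.6322,-.197,0];w=np.radians(-9.9)
L=np.c_[d[:,0]*np.cos(w)+d[:,1]*np.sin(w),d[:,0]*np.sin(w)-d[:,1]*np.cos(w),P[:,2]]
m=(abs(L[:,:2]).max(1)<.037)&(L[:,2]>.028)&(L[:,2]<.04);Q=L[m]
for ax in(0,1):
    q=Q[abs(Q[:,1-ax])<.018]; print(ax,'neg side',np.percentile(q[q[:,ax]<0,ax],[2,50,98]).round(4),'pos',np.percentile(q[q[:,ax]>0,ax],[2,50,98]).round(4))
```

```text
-0.024 9 [-0.0185 -0.0169 -0.0045  0.0067  0.0124]
-0.02 106 [-0.0197 -0.0131 -0.0012  0.006   0.014 ]
-0.016 20 [-0.0219 -0.0207 -0.0196 -0.0176  0.0097]
-0.012 17 [-0.0234 -0.0226 -0.0214 -0.0204 -0.0134]
-0.008 17 [-0.0222 -0.0215 -0.0197  0.0018  0.0024]
-0.004 11 [-0.0207 -0.0195 -0.0189 -0.0016 -0.001 ]
0.0 25 [-0.0217 -0.02   -0.0054 -0.0035 -0.002 ]
0.004 19 [-0.0227 -0.0213 -0.0195 -0.0182 -0.0069]
0.008 17 [-0.023  -0.0212 -0.0205 -0.0197 -0.0176]
0.012 178 [-0.0181 -0.0121 -0.0012  0.0096  0.0188]
0.016 17 [-0.0146 -0.0058  0.0026  0.0086  0.014 ]
top x hist (array([ 0,  0, 12, 25, 20, 20, 14, 22, 16, 19, 23, 14,  9,  2,  0,  0,  0]), array([-0.03 , -0.026, -0.022, -0.018, -0.014, -0.01 , -0.006, -0.002,
        0.002,  0.006,  0.01 ,  0.014,  0.018,  0.022,  0.026,  0.03 ,
        0.034,  0.038]))
top z 0.014953484384603588
0 neg side [-0.0308 -0.0259 -0.0228] pos [0.0223 0.0252 0.0297]
1 neg side [-0.0247 -0.0226 -0.0196] pos [0.0192 0.0213 0.0243]
```

>>> send_rows:
  rows:
    - [0, [0.13, -0.02, 0.4], 0]
    - [0, [0, 0, 0.6], 0]
    - [0, [0, 0, 0.8], 0]
    - [0, [0, 0, 0.8], 0]
    - [0, [0, 0, 0.8], 0]
    - [0, [0, 0, 0.6], 0]
    - [0, [0, 0, 0.4], 0]
    - [0, [0, 0, 0], 0]
    - [0, [0, 0, 0], 0]

```text
time_s: 17.45
position: [0.633, -0.1972, 0.1221]
ee_rot: [-3.142, -0.0, -0.173]
wrist_force: [-0.6, 0.5, -0.5]
gripper_width: 0.0354
grasp_force: 30.0
```

Run:
```python
from h import *
to(.6322,-.197,.067,-9.9)
for n in('scene','top'):
    s=ctrl.camera(n);save(s,n+'3')
    u,v=proj(s,np.array([.632,-.197,.07])).astype(int);print(n,u,v)
    a=s['color'][v-50:v+50,u-65:u+65];cv2.imwrite(f'pics/{n}3c.png',cv2.resize(a,None,fx=3,fy=3,interpolation=cv2.INTER_CUBIC))
o=np.hstack([cv2.imread('pics/scene3c.png'),cv2.imread('pics/top3c.png')]);cv2.imwrite('pics/c3.png',o)
```

```text
t 17.45 pos [ 0.633  -0.1972  0.1221] rot [-1.8e+02 -2.0e-02 -9.9e+00] F [-0.57  0.48 -0.45] grip 0.03543186312410092 29.999586939811707
turn units -0.0009588670701019337
shift now [-0.034 -0.003  2.203]
shift after turn [-0.034 -0.003  2.203]
scene 383 205
top 393 225
```

View pics/c3.png

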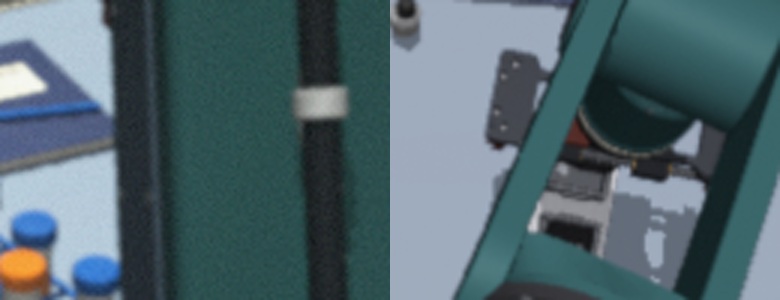

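The arm hides the cube from both cameras here, but the jaw measurements show it centred in the grip (x offset under 1 mm, bottom 21–22 mm below the TCP). Descend to TCP z ≈ 0.067, which puts the underside about 45 mm above the bench.

>>> send_rows:
  rows:
    - [0, [-0.03, -0.01, 0.3], 0]
    - [0, [0, 0, 0.5], 0]
    - [0, [0, 0, 0.5], 0]
    - [0, [0, 0, 0.4], 0]
    - [0, [0, 0, 0.3], 0]
    - [0, [0, 0, 0.15], 0]
    - [0, [0, 0, 0.05], 0]
    - [0, [0, 0, 0], 0]
    - [0, [0, 0, 0], 0]

```text
time_s: 18.45
position: [0.6325, -0.197, 0.0674]
ee_rot: [3.141, -0.001, -0.173]
wrist_force: [0.2, 0.1, -1.1]
gripper_width: 0.0355
grasp_force: 30.0
```

```bash
python3 -c "
from h import *
to(.6323,-.1967,.0667,-9.9)
c=ctrl.camera('top');save(c,'top4')"
```

```text
t 18.45 pos [ 0.6325 -0.197   0.0674] rot [ 1.7999e+02 -5.0000e-02 -9.9100e+00] F [ 0.24  0.09 -1.11] grip 0.03547151713106187 29.999585151672363
turn units -0.002932337216025844
shift now [-0.01  -0.012  0.027]
shift after turn [-0.01  -0.012  0.027]
```

>>> send_rows:
  rows:
    - [0, [0, 0, 0], 0]
    - [0, [0, 0, 0], 0]
    - [0, [0, 0, 0], 0]
    - [0, [0, 0, 0], 0]
    - [0, [0, 0, 0], 0]

```text
time_s: 19.0
position: [0.6321, -0.1969, 0.0669]
ee_rot: [-3.141, 0.0, -0.173]
wrist_force: [0.3, -0.7, -2.0]
gripper_width: 0.0351
grasp_force: 30.0
```

```bash
python3 -c "
from h import *
to(.6323,-.1967,.0667,-9.9)
print(ctrl.job_done())"
```

```text
t 19.0 pos [ 0.6321 -0.1969  0.0669] rot [-179.99    0.     -9.92] F [ 0.29 -0.73 -1.98] grip 0.03510795959650069 29.999631643295288
turn units -0.0033195314709560803
shift now [ 0.008 -0.008  0.009]
shift after turn [ 0.008 -0.008  0.009]
the job is handed in; nothing more can be done
None
```

The job is handed in at 19.0 s: the proud cube is pressed home (top at 51 mm), and the loose black cube is held upright and square about 1 cm above the empty holder's pocket, its final centring taken from arm pose and earlier measurements because the arm hid it from both cameras.

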